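Load the parts cleaner and hold its dead-man lever at half

TASK

Pick up the screw tray, tip its four thumb nuts over its open end into the basin of the parts cleaner, and set the empty tray back down flat on the bench and let go of it. Then press the hand switch's spring-loaded lever down with the fingers to half its travel (the middle mark), never pushing it down near the full stop, and finish while still holding it there. Leave the other things on the bench where they are.

Things in the scene. Friction and masses are not known exactly. Their poses are not given: they have to be found in the camera images.
- tray: White plastic screw tray, 140 x 80 mm, floor 4 mm thick, walls 24 mm high on three sides; the end at own -x is open, no lip (pouring end). Handle outside the +x end wall: an upright fin 12 mm thick (along y), own x 70 to 106 mm, from the underside up to 56 mm. Origin: centre of the 140 x 80 underside, z up. Holds the four nuts, which slide when it is tipped 25 to 40 degrees. 90 g empty, +-30 %
- nut0: One of four equal steel thumb nuts: a disc 22 mm across and 8 mm high with a collar 14 mm across on top, 15 mm high in all, about 25 g; standing in the tray at the start. Origin: centre of its underside
- nut1: One of four equal steel thumb nuts: a disc 22 mm across and 8 mm high with a collar 14 mm across on top, 15 mm high in all, about 25 g; standing in the tray at the start. Origin: centre of its underside
- nut2: One of four equal steel thumb nuts: a disc 22 mm across and 8 mm high with a collar 14 mm across on top, 15 mm high in all, about 25 g; standing in the tray at the start. Origin: centre of its underside
- nut3: One of four equal steel thumb nuts: a disc 22 mm across and 8 mm high with a collar 14 mm across on top, 15 mm high in all, about 25 g; standing in the tray at the start. Origin: centre of its underside
- cleaner: Desk-top vibrating parts cleaner, fixed: a grey base with an open rectangular steel basin on top, 170 (own x) x 160 mm (own y) outside, walls 5 mm, inner floor 40 mm and rim 105 mm above the bench. Origin: on the bench under the basin's centre; z up. It stands to the left or right of the tray
- switch: The cleaner's hand switch, fixed, on the tray's other side: foot plate 200 x 90 mm, grey box 62 mm high on its +x part, a black-headed lever over its -x part. Upright scale plate (own x -15 to 15, y 31 to 35, top 133 mm) with three dark marks: rest (top), half, full (bottom). Origin: on the bench, z up. Lever pivot at own x +45 mm, 85 mm above the bench, axis along own y
- run_lever (a joint): Angle of the spring-loaded dead-man lever, rad: 0 at rest (pointing to the switch's own -x, 0.3 rad upward), 0.3 at half travel (level), 0.6 fully down at the stop; grows as the pad is pressed down. Springs back up when released: about 5 N at the pad to start it, 8 N at half, 12 N at the stop
- lever_pad (a point): Centre of the top of the lever's round black pad (36 mm across), 110 mm from the pivot; moves with the lever. Above the bench: about 125 mm at rest, 93 mm at half travel, 60 mm at the stop; the face slopes 0.3 rad at rest and is level at half. In the switch's frame: x -58 mm at rest, -65 mm at half, y 0
- clamp_block: Wooden block 60 x 120 x 40 mm with a steel spring clamp on top, about 80 mm high in all, beyond the tray; origin at the centre of its underside. A bystander: leave it where it is
- glass_panel: Cracked phone glass 72 x 148 x 4 mm, lying flat on the bench; origin at the centre of its underside. A bystander: leave it where it is
- phone_shell: Black phone shell 72 x 148 x 8 mm, lying flat on the bench; origin at the centre of its underside. A bystander: leave it where it is
- spudger: Aluminium spudger, a flat bar 157 x 12 x 5 mm, beside the tray, lying flat on the bench; origin at the centre of its underside. A bystander: leave it where it is
- hex_key: Short steel L-shaped hex key, legs 80 and 25 mm, 6 mm thick, beside the tray, lying flat on the bench; origin at the centre of its underside. A bystander: leave it where it is
- screwdriver: Screwdriver about 170 mm long lying on the bench at the right side, along its own x. A bystander: leave it where it is
- jar: Small closed jar, 64 mm across, 75 mm high, at the left side; origin at the centre of its underside. A bystander: leave it where it is

How it is judged:
On the way, in this order (a step that is already met when the one before it is completed fails the run):
1. the lifted tray is tipped over the basin (angle between tray's own z axis and vertical above 0.35 rad and height (world z) of tray above 0.08 m and horizontal distance between tray and cleaner below 0.22 m), for 0.05 s.
2. all four nuts are in the basin (x of nut0 in the frame of cleaner between -0.083 and 0.083 m and y of nut0 in the frame of cleaner between -0.078 and 0.078 m and z of nut0 in the frame of cleaner between 0.03 and 0.1 m and x of nut1 in the frame of cleaner between -0.083 and 0.083 m and y of nut1 in the frame of cleaner between -0.078 and 0.078 m and z of nut1 in the frame of cleaner between 0.03 and 0.1 m and x of nut2 in the frame of cleaner between -0.083 and 0.083 m and y of nut2 in the frame of cleaner between -0.078 and 0.078 m and z of nut2 in the frame of cleaner between 0.03 and 0.1 m and x of nut3 in the frame of cleaner between -0.083 and 0.083 m and y of nut3 in the frame of cleaner between -0.078 and 0.078 m and z of nut3 in the frame of cleaner between 0.03 and 0.1 m), for 0.2 s.
3. the tray stands flat on the bench, let go (height (world z) of tray below 0.008 m and angle between tray's own z axis and vertical below 0.1 rad and contact force between the fingers and tray below 0.1 N and linear speed of tray below 0.03 m/s), for 0.2 s.
4. the fingers hold the lever at half travel (value of joint run_lever between 0.22 and 0.38 rad and contact force between the fingers and run_lever above 2 N), for 1 s.
At the end, for the whole second after the job is handed in: All four nuts lie in the basin (within its walls, below its rim); the tray rests flat on the bench (within 8 mm and 0.1 rad), not touched by the fingers; the fingers press on the lever with more than 2 N and keep it at 0.30 rad give or take 0.08 rad (half travel), still holding as the program ends (all of step 2 and all of step 3 and all of step 4); the arm keeps its last pose, push and grip.
It fails at once if the lever is pushed down to within 0.1 rad of its full stop (value of joint run_lever above 0.5 rad).
It fails at once if another thing on the bench is moved more than 30 mm (distance of any of clamp_block, glass_panel, phone_shell, spudger, hex_key, screwdriver, jar from where it was at the start of the episode above 0.03 m).
It also fails if it takes over 72 s, if anything falls off the work surface, if the arm or the gripper's body presses on something with over 40 N, if the wrist force passes 120 N, or if a joint passes its speed limit or range.

ROBOT

A 7-joint arm with a two-finger parallel gripper is mounted at the origin on the work surface. World frame = base frame: x ahead of the robot, y to its left, z up, the work surface at z = 0. Lengths are in m, angles in rad, forces in N, time in s.
With the tool pointing down it reaches from about 0.4 to 0.85 m from the base axis. Payload 10.4 kg.
Tool frame: the origin (TCP) lies midway between the tips of the shut fingers; the grasp point (between the pads) lies 19 mm behind it; z points along the fingers, y is the line along which they close (so a half turn about z gives the same grasp; the last joint's range is limited). The gripper opens to 85 mm and grips with 20 to 120 N. Pads are 22 mm wide; open, the fingers measure 114 mm over their backs; the gripper's body (76 mm by 85 mm) begins 54 mm behind the grasp point. The pads swing forward as they close: fully open they stand 13 mm farther back than shut.
Start: joints at [1.159, 0.332, -0.065, 1.46, 0.022, 1.35, -0.088], TCP at [0.237, -0.578, 0.231] pointing down, gripper open.
Joint ranges: [-2.6, 2.6], [-0.5, 2.12], [-1.47, 1.34], [0.16, 2.42], [-1.27, 4.41], [0.06, 2.06], [-2.6, 2.6]. Speed limits (rad/s): [2.22, 2.22, 2.79, 2.79, 3.14, 3.14, 3.14].

INTERFACE

Orientations are given as a unit quaternion [x, y, z, w].
In Python, from rig import sensors, cams, workorder gives the robot as it stands.
- The arm moves only by the shell command python3 -m jog 'ROWS'. ROWS is text: rows parted by semicolons, each of 5 numbers parted by spaces: the shift along the tool's x, y, z in cm, then the turn about the tool's z in degrees, then the opening in per cent of the stroke, from 0 (shut) to 100 (fully open). In form: tx ty tz twist hand; .... A call has 1 to 8 rows; each row is the pose to reach, as a shift and turn from the pose commanded when the call began, along the tool's axes at that moment; what a row does not reach only later rows make up. A row lasts 1/8 s, in which the tool goes at most 62.5 mm and 10.7 degrees, less where a joint would pass 70% of its speed; a pose out of reach is approached as far as the arm can. A call with a gripper value outside its range is refused whole. The fingers move at their own pace and stop on an object; the grip force is fixed at half the most. Time passes only in rows, so rows that repeat a pose let the fingers close. It gives the time, the measured TCP pose, the force, the opening and the grip force at its end, in the units of the state.
- sensors.get_state(): the state, without advancing time (a new reading comes with each control period).
- cams.read_camera(name): name is "side" or "top"; returns the picture (400x640x3 uint8, blue, green, red); there is no depth.
- cams.camera_params(name): a dict with "fx", "fy", "cx", "cy" (pixels), "D" ([k1, k2, p1, p2, k3] as OpenCV has them; the pictures are not rectified), "extrinsics" (4x4, takes a point from camera to world coordinates). Camera axes: x right, y down, z forward; pixel columns grow to the right and rows downward; lengths in m; the calibration is good to about 2 mm. A picture is of the moment at which its call begins. camera_params takes no time and is no camera call.
- workorder.close_job(): hands the job in; it is judged then, once.
Trained networks look in the newest picture that a camera, given by its name, has taken for a name from the list of things; names that differ only in an ending like _2 or _b are one class to them, and where a whole thing is asked for, a point or a joint stands for the part that bears it (a point fixed in the world has none). Each returns a list of dicts, best first, with "confidence" (0 to 1); they miss things now and then, are a little off and sometimes report something else, mostly with a low value. They report only what shows in the picture. A call takes as long as a camera call.
- cams.look_for(camera, target): "xy" ([column, row] in pixels, amid what is visible of it).
- cams.cut_out(camera, target): "pixels" (400x640 bool, what is visible of it) and "xy" ([column, row] in pixels, amid what is visible of it).
The state is a dict: "time_s": time; "joint_positions": joint angles; "qvel": joint speeds; "tau": joint torques, N m; "tcp_pos": TCP position; "orientation": TCP orientation; "ft_force": force on the tool from outside, world axes, zero at the start; "ft_torque": the same for the moment, N m; "width": finger opening in m; "finger_force": force on a finger pad.
Only numpy, scipy, OpenCV 4.12 (cv2) and the standard library are available. Lean on these libraries where they do the work, as an engineer would, in place of code of your own. Each camera call takes 0.05 s, during which the arm holds its last target. There are 200 camera calls.

## Working session

There is one attempt and no reset: what is moved stays moved. The work goes in short steps, Python scripts to look and compute and a shell command to move; the robot and the scene stay as the last step left them, time stands still between calls to the robot, and variables do not carry over. Pictures are saved under pics/ and viewed, at most 10 in all, crops included, and the job is handed in when it is done.

```bash
ls; mkdir -p pics; cat > h.py <<'E'
import numpy as np, cv2
from rig import sensors, cams, workorder
def ray(cam,px):
    p=cams.camera_params(cam); K=np.array([[p['fx'],0,p['cx']],[0,p['fy'],p['cy']],[0,0,1.]])
    u=cv2.undistortPoints(np.array(px,float).reshape(-1,1,2),K,np.array(p['D'],float)).reshape(-1,2)
    T=np.array(p['extrinsics']); d=np.c_[u,np.ones(len(u))]@T[:3,:3].T
    return T[:3,3],d
def at_z(cam,px,z):
    o,d=ray(cam,px); s=(np.asarray(z)-o[2])/d[:,2]; return o+d*s[:,None]
def proj(cam,X):
    p=cams.camera_params(cam); K=np.array([[p['fx'],0,p['cx']],[0,p['fy'],p['cy']],[0,0,1.]])
    T=np.linalg.inv(np.array(p['extrinsics']))
    return cv2.projectPoints(np.array(X,float).reshape(-1,1,3),cv2.Rodrigues(T[:3,:3])[0],T[:3,3],K,np.array(p['D'],float))[0].reshape(-1,2)
E
python3 - <<'E'
from h import *
np.set_printoptions(precision=3,suppress=True)
for c in('top','side'):
    im=cams.read_camera(c); cv2.imwrite(f'pics/{c}0.png',im)
    print(c,np.array(cams.camera_params(c)['extrinsics'])[:3].round(2).tolist())
    for t in('tray','cleaner','switch','lever_pad'):
        r=cams.cut_out(c,t)
        for q in r[:2]:
            m=q['pixels'].astype(np.uint8); cs=cv2.findContours(m,0,2)[0]
            k=max(cs,key=cv2.contourArea) if cs else None
            if k is None: continue
            box=cv2.boxPoints(cv2.minAreaRect(k))
            print(t,round(q['confidence'],2),np.round(q['xy']),m.sum(),box.round().tolist(), at_z(c,box,0.024 if t=='tray' else .105)[:,:2].round(3).tolist())
s=sensors.get_state(); print({k:np.round(s[k],3) for k in s})
E
```

```text
pics
top [[-0.03, -0.99, 0.16, 0.32], [-1.0, 0.03, 0.01, 0.01], [-0.02, -0.16, -0.99, 1.34]]
tray 0.79 [322. 219.] 932 [[297.0, 198.0], [318.0, 186.0], [343.0, 232.0], [322.0, 244.0]] [[0.535, 0.115], [0.573, 0.042], [0.41, -0.039], [0.374, 0.033]]
tray 0.17 [244. 214.] 251 [[239.0, 191.0], [249.0, 191.0], [250.0, 229.0], [240.0, 229.0]] [[0.565, 0.32], [0.565, 0.285], [0.431, 0.28], [0.431, 0.315]]
cleaner 0.69 [421. 206.] 2873 [[386.0, 185.0], [439.0, 173.0], [451.0, 227.0], [398.0, 238.0]] [[0.556, -0.183], [0.59, -0.36], [0.413, -0.386], [0.38, -0.212]]
switch 0.97 [248. 206.] 1521 [[225.0, 183.0], [257.0, 177.0], [267.0, 234.0], [235.0, 240.0]] [[0.58, 0.347], [0.594, 0.241], [0.405, 0.21], [0.391, 0.313]]
switch 0.26 [472. 228.] 214 [[471.0, 241.0], [471.0, 210.0], [479.0, 210.0], [479.0, 241.0]] [[0.365, -0.445], [0.465, -0.454], [0.464, -0.48], [0.364, -0.471]]
lever_pad 0.84 [244. 211.] 320 [[239.0, 190.0], [251.0, 190.0], [251.0, 229.0], [239.0, 229.0]] [[0.553, 0.301], [0.552, 0.261], [0.424, 0.261], [0.425, 0.3]]
side [[-1.0, -0.06, 0.07, 0.41], [-0.09, 0.6, -0.79, 1.3], 
[... 799 characters left out ...]
.265], [0.473, 0.306]]
lever_pad 0.29 [339. 161.] 1898 [[317.0, 142.0], [364.0, 139.0], [366.0, 182.0], [319.0, 184.0]] [[0.588, -0.361], [0.401, -0.402], [0.384, -0.098], [0.548, -0.065]]
{'time_s': np.float64(0.5), 'joint_positions': array([ 1.159,  0.332, -0.065,  1.46 ,  0.022,  1.35 , -0.088]), 'qvel': array([ 0.001,  0.   , -0.001,  0.003, -0.002,  0.001,  0.001]), 'tau': array([ -0.   , -62.474,   0.049, -39.156,   0.016,   0.002,   0.   ]), 'tcp_pos': array([ 0.237, -0.578,  0.231]), 'orientation': array([0.981, 0.193, 0.   , 0.   ]), 'ft_force': array([ 0.27 , -0.165, -0.231]), 'ft_torque': array([-0.021,  0.072,  0.046]), 'finger_force': np.float64(0.0), 'width': np.float64(0.086)}
```

View pics/top0.png

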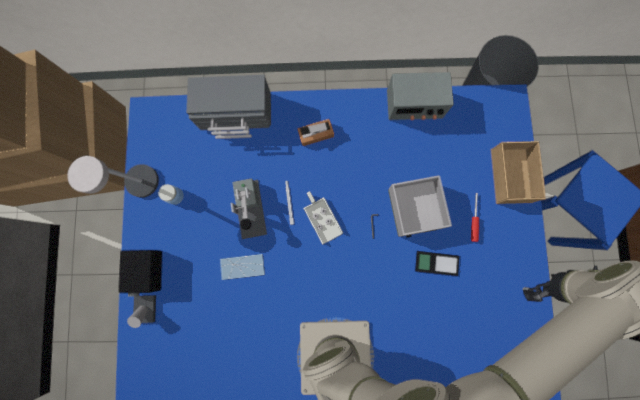

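View pics/side0.png

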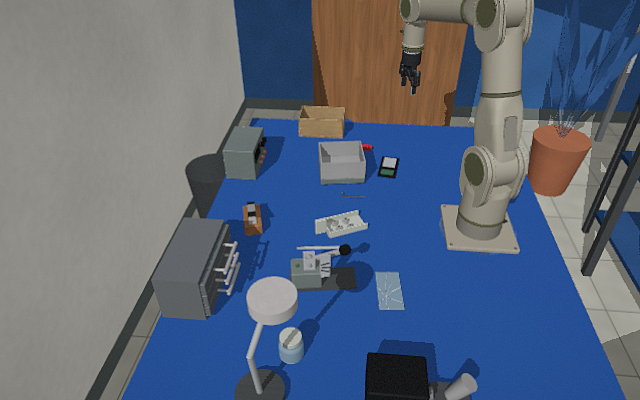

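```bash
cat > fit.py <<'E'
from h import *
from scipy.optimize import minimize
def box(x0,x1,y0,y1,z0,z1): return np.array([[x,y,z] for x in(x0,x1) for y in(y0,y1) for z in(z0,z1)],float)
M={'tray':[box(-.07,.07,-.04,.04,0,.024),box(.07,.106,-.006,.006,0,.056)],'cleaner':[box(-.085,.085,-.08,.08,0,.105)]}
def W(p,X):
    c,s=np.cos(p[2]),np.sin(p[2]); return X@np.array([[c,s,0],[-s,c,0],[0,0,1]])+[p[0],p[1],0]
S=4
def sil(cam,p,n):
    m=np.zeros((400*S,640*S),np.uint8)
    for b in M[n]: cv2.fillConvexPoly(m,cv2.convexHull(((proj(cam,W(p,b))+.5)*S).astype(np.int32)),1)
    return m
def fit(n,p0,masks):
    big={c:cv2.resize(m.astype(np.uint8),None,fx=S,fy=S,interpolation=0) for c,m in masks.items()}
    def cost(p):
        return sum(1-(lambda a,b:(a&b).sum()/(a|b).sum())(sil(c,p,n),b) for c,b in big.items())
    return min((minimize(cost,p0,method='Nelder-Mead',options=dict(initial_simplex=np.array([p0]*4)+np.vstack([np.zeros(3),np.diag([.015*k,.015*k,.15*k])]),maxiter=120)) for k in(1,-1)),key=lambda r:r.fun)
E
python3 - <<'E'
from fit import *
np.set_printoptions(precision=3,suppress=True)
ims={c:cams.read_camera(c) for c in('top','side')}; res={}
for n,p0 in(('tray',[.46,.03,.46]),('cleaner',[.48,-.28,.19])):
    ms={c:cams.cut_out(c,n)[0]['pixels'] for c in ims}
    r=fit(n,p0,ms); res[n]=r.x; print(n,r.x,np.degrees(r.x[2]),r.fun)
np.save('res.npy',res)
out=[]
for c,(u,v) in(('top',(225,165)),('side',(265,130))):
    im=cv2.resize(ims[c],None,fx=3,fy=3,interpolation=cv2.INTER_CUBIC) 
    for n in res:
        for b in M[n]:
            cv2.polylines(im,[cv2.convexHull(((proj(c,W(res[n],b))+.5)*3).astype(np.int32))],True,(0,255,0),1)
    w,h=(235,85) if c=='top' else (120,170)
    cv2.imwrite(f'pics/fit_{c}.png',im[v*3:(v+h)*3,u*3:(u+w)*3])
E
```

```text
tray [0.454 0.027 0.482] 27.619873395883936 0.28149513533554593
cleaner [ 0.487 -0.295  0.157] 9.007775499639141 0.11813096425356795
```

View pics/fit_top.png

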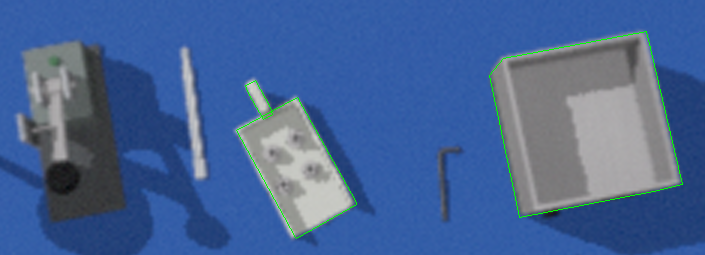

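View pics/fit_side.png

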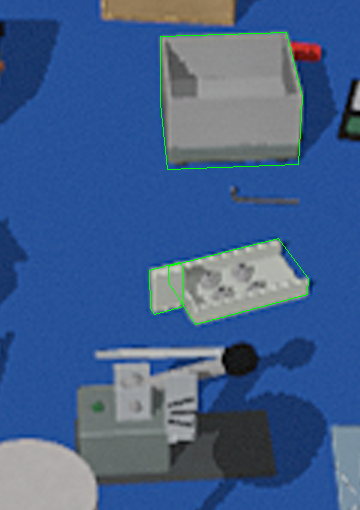

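```bash
cat > go.py <<'E'
# usage: go.py x y z yawdeg(tool x) -> shift in tool axes (cm) and twist
import sys; from h import *
from scipy.spatial.transform import Rotation as R
s=sensors.get_state(); r=R.from_quat(s['orientation']); x,y,z,a=map(float,sys.argv[1:5])
d=r.inv().apply(np.array([x,y,z])-s['tcp_pos'])*100; M=r.as_matrix(); yaw=np.degrees(np.arctan2(M[1,0],M[0,0]))
print('t',round(float(s['time_s']),2),'tcp',np.round(s['tcp_pos'],4),'yaw',yaw.round(1),'F',np.round(s['ft_force'],1),'T',np.round(s['ft_torque'],2),'w',round(float(s['width']),4),'ff',round(float(s['finger_force']),1),'| shift cm',d.round(2),'twist',round(yaw-a,1),'toolz',M[:,2].round(3))
E
python3 -m jog '4.27 -4.04 0 -1 100;8.54 -8.08 0 -2 100;12.8 -12.1 0 -3 100;17.1 -16.2 0 -4 100;21.4 -20.2 0 -5 100;25.6 -24.2 0 -5 100;29.9 -28.3 0 -5 100;34.2 -32.3 0 -5 100'; python3 go.py .528 .066 .231 27.6
```

```text
time_s: 1.8
tcp_pos: [0.4315, -0.148, 0.2317]
orientation: [0.972, 0.236, 0.0, 0.0]
ft_force: [1.3, 0.3, -0.4]
width: 0.0852
finger_force: 0.0
t 1.8 tcp [ 0.4315 -0.148   0.2317] yaw 27.3 F [ 1.3  0.3 -0.4] T [ 0.02  0.05 -0.04] w 0.0852 ff 0.0 | shift cm [ 18.38 -14.6    0.06] twist -0.3 toolz [ 0.001 -0.001 -1.   ]
```

```bash
python3 -m jog '4.6 -3.65 0 0 100;9.2 -7.3 0 0 100;13.8 -10.95 0 0 100;18.4 -14.6 0 0 100;18.4 -14.6 4 0 100;18.4 -14.6 8 0 100;18.4 -14.6 12 0 100;18.4 -14.6 12 0 100'; python3 go.py .528 .066 .026 27.6
python3 - <<'E'
from fit import *
c='top'; im=cams.read_camera(c); im=cv2.resize(im,None,fx=5,fy=5,interpolation=cv2.INTER_CUBIC); cs='side';i2=cv2.resize(cams.read_camera(cs),None,fx=5,fy=5,interpolation=cv2.INTER_CUBIC)
cv2.imwrite('pics/above.png',np.hstack([im[160*5:260*5,270*5:350*5],i2[160*5:260*5,300*5:380*5]]))
E
```

```text
time_s: 2.8
tcp_pos: [0.5257, 0.064, 0.1091]
orientation: [0.972, 0.236, -0.002, -0.001]
ft_force: [-0.5, -0.2, 1.0]
width: 0.0854
finger_force: 0.0
t 2.8 tcp [0.5257 0.064  0.1091] yaw 27.3 F [-0.5 -0.2  1. ] T [ 0.01 -0.01  0.03] w 0.0854 ff 0.0 | shift cm [ 0.33 -0.06  8.31] twist -0.3 toolz [-0.005 -0.    -1.   ]
```

View pics/above.png

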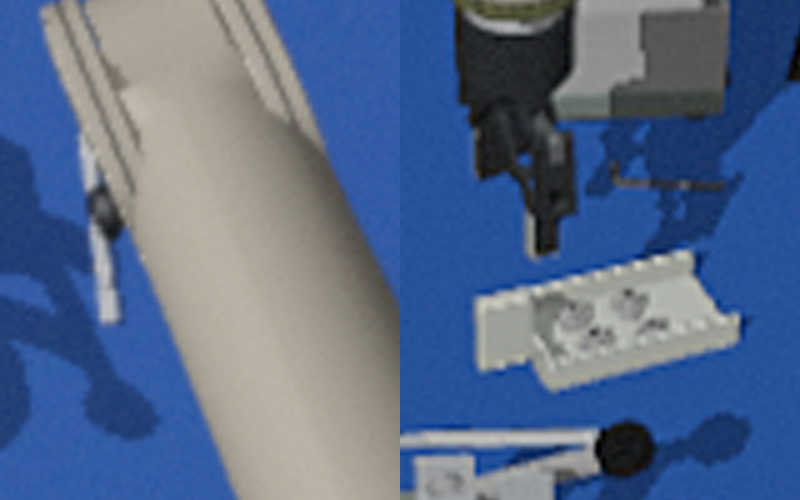

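```bash
python3 -m jog '0.3 -0.05 3 0 100;0.3 -0.05 6 0 100;0.3 -0.05 8.3 0 100;0.3 -0.05 8.3 0 100;0.3 -0.05 8.3 0 0;0.3 -0.05 8.3 0 0;0.3 -0.05 8.3 0 0;0.3 -0.05 8.3 0 0'; python3 go.py .528 .066 .026 27.6
```

```text
time_s: 3.9
tcp_pos: [0.5303, 0.066, 0.0287]
orientation: [0.972, 0.236, 0.0, 0.0]
ft_force: [1.1, -1.2, 0.8]
width: 0.012
finger_force: 0.3
t 3.9 tcp [0.5303 0.066  0.0287] yaw 27.3 F [ 1.1 -1.2  0.8] T [-0.16 -0.22 -0.  ] w 0.012 ff 0.3 | shift cm [-0.2  -0.1   0.27] twist -0.3 toolz [ 0.001 -0.    -1.   ]
```

```bash
python3 -m jog '0 0 -1 0 0;0 0 -3 0 0;0 0 -5.5 0 0;0 0 -8.5 0 0;0 0 -11.5 0 0;0 0 -14 0 0;0 0 -15.5 0 0;0 0 -16 0 0'; python3 go.py .3897 -.3104 .19 9
python3 - <<'E'
from fit import *
i2=cv2.resize(cams.read_camera('side'),None,fx=4,fy=4,interpolation=cv2.INTER_CUBIC)
cv2.imwrite('pics/lift.png',i2[130*4:250*4,280*4:400*4])
E
```

```text
time_s: 4.9
tcp_pos: [0.5302, 0.0662, 0.1894]
orientation: [0.972, 0.236, 0.001, 0.0]
ft_force: [-0.3, 0.2, -2.9]
width: 0.0108
finger_force: 61.1
t 4.9 tcp [0.5302 0.0662 0.1894] yaw 27.3 F [-0.3  0.2 -2.9] T [ 0.02 -0.09 -0.02] w 0.0108 ff 61.1 | shift cm [-29.75  27.03  -0.07] twist 18.3 toolz [ 0.001 -0.    -1.   ]
```

View pics/lift.png

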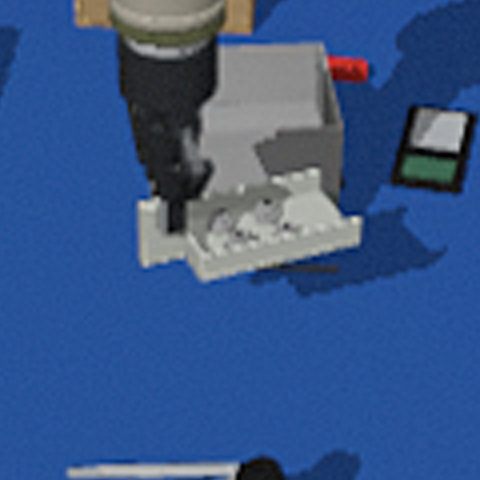

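```bash
python3 -m jog '-1 0.9 0 1 0;-3 2.7 0 3 0;-5 4.6 0 5 0;-7.5 6.8 0 7 0;-10 9.1 0 9 0;-12.5 11.4 0 11 0;-15 13.6 0 13 0;-17.5 15.9 0 15 0' >/dev/null; python3 go.py .3897 -.3104 .154 9
```

```text
t 5.95 tcp [ 0.4458 -0.157   0.1874] yaw 12.1 F [ 0.2 -0.9 -2.4] T [-0.01 -0.12 -0.02] w 0.0109 ff 61.1 | shift cm [-8.7  13.82  3.35] twist 3.1 toolz [-0.001  0.    -1.   ]
```

```bash
python3 -m jog '-1.7 2.8 0 1 0;-3.5 5.6 0 2 0;-5.2 8.3 0 3 0;-7 11.1 0 3 0;-8.2 13 0 3 0;-8.7 13.8 0.5 3 0;-8.7 13.8 2 3 0;-8.7 13.8 3 3 0' >/dev/null; python3 go.py .3897 -.3104 .134 9
```

```text
t 6.95 tcp [ 0.3915 -0.3074  0.1566] yaw 9.3 F [ 0.7  0.2 -2.8] T [-0.02 -0.14 -0.06] w 0.0111 ff 61.1 | shift cm [-0.23  0.27  2.26] twist 0.3 toolz [-0.001  0.001 -1.   ]
```

```bash
python3 -m jog '-0.2 0.2 0.7 0 0;-0.2 0.2 1.4 0 0;-0.2 0.2 2 0 0;-0.2 0.2 2.3 0 0;-0.2 0.2 2.3 0 0' ; python3 go.py .3897 -.3104 .134 9
```

```text
time_s: 7.58
tcp_pos: [0.3901, -0.311, 0.1352]
orientation: [0.997, 0.081, -0.0, -0.0]
ft_force: [0.3, 0.3, -1.4]
width: 0.0109
finger_force: 61.1
t 7.58 tcp [ 0.3901 -0.311   0.1352] yaw 9.3 F [ 0.3  0.3 -1.4] T [ 0.   -0.14 -0.02] w 0.0109 ff 61.1 | shift cm [-0.03 -0.07  0.12] twist 0.3 toolz [-0.  0. -1.]
```

```bash
python3 -m jog '0 0 0.2 0 0;0 0 0.4 0 0;0 0 0.4 0 0' ; python3 go.py .3897 -.3104 .134 9;python3 -m jog '0 0 0.2 0 0;0 0 0.3 0 0;0 0 0.3 0 0'  ; python3 go.py .3897 -.3104 .134 9
```

```text
time_s: 7.95
tcp_pos: [0.3904, -0.3115, 0.1335]
orientation: [0.997, 0.081, 0.0, 0.001]
ft_force: [-7.7, 4.6, 18.7]
width: 0.011
finger_force: 64.3
t 7.95 tcp [ 0.3904 -0.3115  0.1335] yaw 9.3 F [-7.7  4.6 18.7] T [1.27 1.42 0.07] w 0.011 ff 64.3 | shift cm [-0.05 -0.12 -0.05] twist 0.3 toolz [ 0.001 -0.001 -1.   ]
time_s: 8.32
tcp_pos: [0.3905, -0.3118, 0.1331]
orientation: [0.997, 0.081, 0.001, 0.001]
ft_force: [-17.3, 10.7, 45.9]
width: 0.0109
finger_force: 68.3
t 8.32 tcp [ 0.3905 -0.3118  0.1331] yaw 9.3 F [-17.3  10.7  45.9] T [2.96 3.65 0.23] w 0.0109 ff 68.3 | shift cm [-0.06 -0.15 -0.09] twist 0.3 toolz [ 0.001 -0.003 -1.   ]
```

```bash
python3 -m jog '0 0 -1 0 0;0 0 -3 0 0;0 0 -5 0 0;0 0 -6.5 0 0;0 0 -6.5 0 0' >/dev/null; python3 go.py .47 -.03 .19 99; python3 -c "
from h import *
print(sensors.get_state()['joint_positions'].round(2))
T=[0.454,.027]
im=cams.read_camera('side');im=cv2.resize(im,None,fx=4,fy=4,interpolation=cv2.INTER_CUBIC);cv2.imwrite('pics/p5.png',im[90*4:230*4,290*4:430*4])
print(at_z('top',[[388,120],[450,118],[393,75]],[.0,.0,.1]).round(3))"
```

```text
t 8.95 tcp [ 0.3906 -0.3114  0.1942] yaw 9.3 F [ 0.3 -0.6 -2.1] T [-0.   -0.15 -0.02] w 0.0107 ff 61.1 | shift cm [ 12.38 -26.49   0.39] twist -89.7 toolz [ 0.001 -0.001 -1.   ]
[ 0.91  0.1  -0.35  1.82  0.04  1.22 -0.86]
[[ 0.817 -0.219  0.   ]
 [ 0.818 -0.447  0.   ]
 [ 0.943 -0.228  0.1  ]]
```

View pics/p5.png

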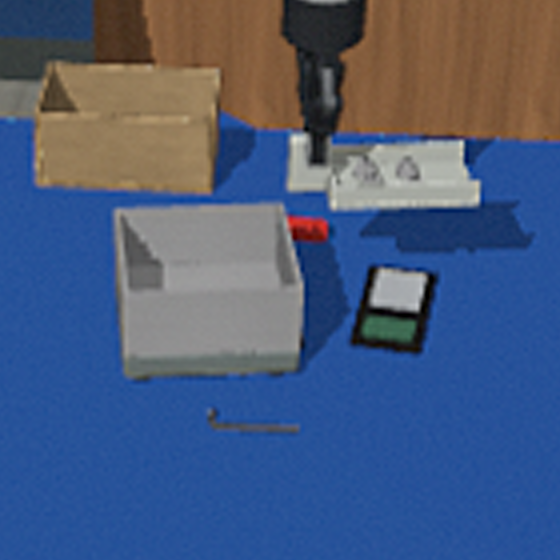

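```bash
python3 -m jog '0.5 -1.2 0 -4 0;1.8 -3.6 0 -12 0;3 -6.4 0 -20 0;4 -9.2 0 -28 0;5 -12 0 -36 0;6 -14.8 0 -44 0;7 -17.6 0 -52 0;7.5 -19.5 0 -60 0' >/dev/null; python3 go.py .447 -.042 .19 99; python3 -c "
from h import *
print(sensors.get_state()['joint_positions'].round(2))"
```

```text
t 10.0 tcp [ 0.4323 -0.105   0.1924] yaw 69.6 F [-0.4 -0.5 -2.4] T [ 0.07 -0.06 -0.  ] w 0.0109 ff 61.1 | shift cm [ 6.42 -0.82  0.24] twist -29.4 toolz [-0.001  0.001 -1.   ]
[ 0.72 -0.01 -0.57  1.94 -0.01  1.21 -0.21]
```

```bash
python3 -m jog '1.5 -0.2 0 -6 0;3 -0.4 0 -13 0;4.5 -0.6 0 -20 0;6 -0.8 0 -26 0;6.4 -0.8 0.2 -29.5 0;6.4 -0.8 0.2 -29.5 0' >/dev/null; python3 go.py .447 -.042 .08 99; python3 -m jog '0 0 1 0 0;0 0 3 0 0;0 0 5.5 0 0;0 0 8 0 0;0 0 10 0 0;0 0 11 0 0;0 0 11 0 0' >/dev/null; python3 go.py .447 -.042 .08 99
```

```text
t 10.75 tcp [ 0.4473 -0.0435  0.1904] yaw 98.8 F [ 0.1  0.2 -2.1] T [ 0.14  0.   -0.  ] w 0.0108 ff 61.1 | shift cm [1.500e-01 1.000e-02 1.104e+01] twist -0.2 toolz [-0.002  0.    -1.   ]
t 11.62 tcp [ 0.4473 -0.0439  0.0807] yaw 98.7 F [-0.4  0.1 -2.4] T [ 0.2  -0.02 -0.03] w 0.0108 ff 61.1 | shift cm [0.19 0.   0.07] twist -0.3 toolz [-0.001  0.    -1.   ]
```

```bash
python3 -m jog '-0.6 0 0 0 0;-1.2 0 0 0 0;-1.8 0 0 0 0;-2.1 0 0 0 0;-2.1 0 0 0 0' >/dev/null; python3 go.py .447 -.042 .08 99; python3 -m jog '-0.2 0 0 0 0;-0.3 0 0 0 0;-0.3 0 0 0 0' >/dev/null; python3 go.py .447 -.042 .08 99
```

```text
t 12.25 tcp [ 0.451  -0.0648  0.0813] yaw 98.8 F [ 0.2 -0.1 -1.9] T [ 0.13  0.03 -0.03] w 0.0108 ff 61.1 | shift cm [ 2.31 -0.05  0.13] twist -0.2 toolz [ 0. -0. -1.]
t 12.62 tcp [ 0.4509 -0.0655  0.0812] yaw 98.9 F [-4.   9.4  1.2] T [ 1.72  0.67 -0.  ] w 0.0112 ff 61.6 | shift cm [ 2.38 -0.03  0.12] twist -0.1 toolz [-0.001  0.002 -1.   ]
```

```bash
python3 -m jog '-0.3 0 0 0 0;-0.4 0 -0.3 0 0;-0.5 0 -0.6 0 0;-0.6 0 -1 0 0;-0.6 0 -1 0 0' ; python3 go.py .447 -.042 .08 99
```

```text
time_s: 13.25
tcp_pos: [0.4515, -0.0688, 0.0909]
orientation: [0.65, 0.76, 0.001, -0.003]
ft_force: [-5.0, 18.0, -0.1]
width: 0.011
finger_force: 61.2
t 13.25 tcp [ 0.4515 -0.0688  0.0909] yaw 99.0 F [-5.  18.  -0.1] T [ 4.2   0.94 -0.13] w 0.011 ff 61.2 | shift cm [ 2.71 -0.02  1.11] twist -0.0 toolz [-0.003  0.005 -1.   ]
```

```bash
python3 -m jog '-0.3 0 -0.6 0 0;-0.5 0 -1.2 0 0;-0.7 0 -1.8 0 0;-0.9 0 -2.2 0 0;-0.9 0 -2.2 0 0' ; python3 go.py .447 -.042 .08 99
python3 -c "
from h import *
im=cams.read_camera('side');im=cv2.resize(im,None,fx=4,fy=4,interpolation=cv2.INTER_CUBIC);cv2.imwrite('pics/p6.png',im[120*4:240*4,270*4:400*4])"
```

```text
time_s: 13.88
tcp_pos: [0.4533, -0.0787, 0.1132]
orientation: [0.65, 0.76, 0.001, -0.002]
ft_force: [-3.2, 13.8, 0.9]
width: 0.0109
finger_force: 60.6
t 13.88 tcp [ 0.4533 -0.0787  0.1132] yaw 98.9 F [-3.2 13.8  0.9] T [ 3.37  0.75 -0.02] w 0.0109 ff 60.6 | shift cm [ 3.71 -0.05  3.34] twist -0.1 toolz [-0.002  0.004 -1.   ]
```

View pics/p6.png

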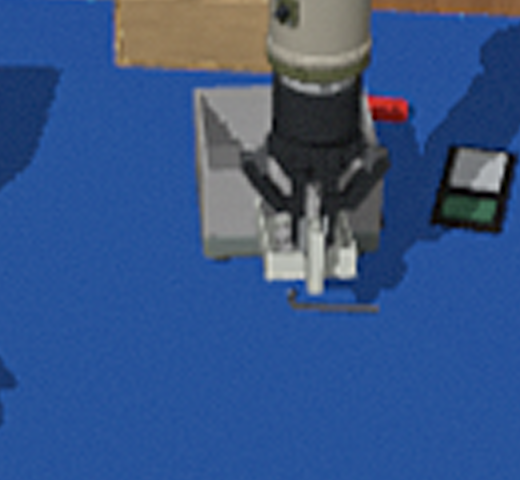

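```bash
python3 -m jog '-0.2 0 -0.4 0 0;-0.4 0 -0.8 0 0;-0.5 0 -1.1 0 0;-0.5 0 -1.1 0 0' >/dev/null; python3 go.py .447 -.042 .08 99; python3 -m jog '0.5 0 0 0 0;1.3 0 -0.5 0 0;1.5 0 -2.5 0 0;1.5 0 -5 0 0;1.5 0 -8 0 0;1.5 0 -9 0 0;1.5 0 -9 0 0' >/dev/null; python3 go.py .447 -.042 .08 99
python3 - <<'E'
from h import *
im=cams.read_camera('side');im=cv2.resize(im,None,fx=4,fy=4,interpolation=cv2.INTER_CUBIC);cv2.imwrite('pics/p7.png',im[90*4:210*4,280*4:410*4])
E
```

```text
t 14.43 tcp [ 0.4541 -0.0847  0.1241] yaw 98.9 F [-2.7  9.2 -0.3] T [ 2.51  0.63 -0.08] w 0.011 ff 59.7 | shift cm [ 4.31 -0.03  4.43] twist -0.1 toolz [-0.001  0.003 -1.   ]
t 15.3 tcp [ 0.4524 -0.0725  0.2144] yaw 98.8 F [ 0.6 -0.5 -2.7] T [ 0.13  0.05 -0.02] w 0.0109 ff 59.5 | shift cm [ 3.11 -0.08 13.44] twist -0.2 toolz [ 0.001 -0.001 -1.   ]
```

View pics/p7.png

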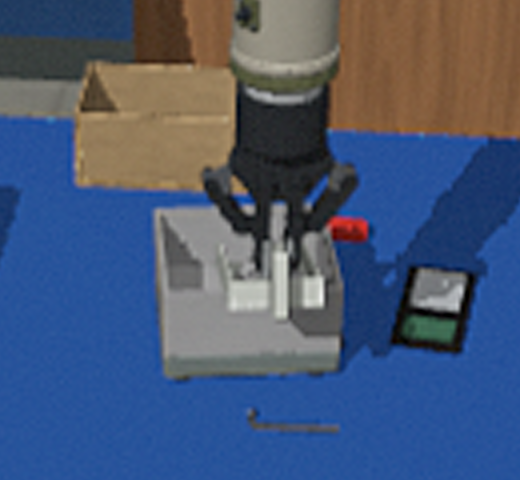

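```bash
python3 -m jog '-1 0 0 0 0;-3 0 0 0 0;-5 0 0 0 0;-7 0 0 0 0;-9 0 0 0 0;-11 0 0 0 0;-13 0 0 0 0;-14.5 0 0 0 0' >/dev/null; python3 -m jog '-0.8 0 0 0 0;-1.2 0 0.5 0 0;-1.2 0 2 0 0;-1.2 0 4 0 0;-1.2 0 5.5 0 0;-1.2 0 6 0 0;-1.2 0 6 0 0' >/dev/null;  python3 go.py .4767 -.2289 .154 99
```

```text
t 17.23 tcp [ 0.4762 -0.2275  0.1542] yaw 98.8 F [ 0.4  0.6 -2.4] T [0.04 0.03 0.01] w 0.0111 ff 59.4 | shift cm [-0.14  0.03  0.02] twist -0.2 toolz [-0.  0. -1.]
```

```bash
python3 -m jog '-0.6 0 0 0 0;-1 0 -0.3 0 0;-1.4 0 -0.7 0 0;-1.8 0 -1.1 0 0;-2.2 0 -1.5 0 0;-2.2 0 -1.5 0 0' >/dev/null;  python3 go.py .4767 -.2289 .154 99;  python3 -m jog '-0.5 0 -0.5 0 0;-1 0 -1 0 0;-1.5 0 -1.4 0 0;-1.8 0 -1.7 0 0;-1.8 0 -1.7 0 0' >/dev/null;  python3 go.py .4767 -.2289 .154 99
```

```text
t 17.98 tcp [ 0.4798 -0.2471  0.1699] yaw 98.9 F [-3.9 10.   2.1] T [ 2.43  0.71 -0.04] w 0.011 ff 59.4 | shift cm [ 1.84 -0.02  1.59] twist -0.1 toolz [-0.001  0.003 -1.   ]
t 18.6 tcp [ 0.4829 -0.2643  0.1875] yaw 98.9 F [-3.9 13.4  8.5] T [3.02 1.07 0.01] w 0.0111 ff 59.0 | shift cm [ 3.58 -0.06  3.36] twist -0.1 toolz [-0.     0.003 -1.   ]
```

```bash
python3 -m jog '-0.4 0 -0.6 0 0;-0.8 0 -1.2 0 0;-1.1 0 -1.6 0 0;-1.1 0 -1.6 0 0' >/dev/null;  python3 go.py .4767 -.2289 .154 99;  python3 -m jog '1 0 0 0 0;2.5 0 0 0 0;4.5 0 0 0 0;5 0 0 0 0;5 0 0 0 0;5 0 0 0 0' >/dev/null;  python3 go.py .4767 -.2289 .154 99
```

```text
t 19.1 tcp [ 0.4842 -0.2777  0.2028] yaw 98.8 F [-1.   7.1  1.3] T [ 1.67  0.27 -0.02] w 0.011 ff 58.7 | shift cm [4.94 0.   4.88] twist -0.2 toolz [ 0.     0.001 -1.   ]
t 19.85 tcp [ 0.4763 -0.2293  0.2024] yaw 98.7 F [-0.2  0.2 -1.3] T [ 0.05  0.   -0.03] w 0.0109 ff 58.6 | shift cm [0.04 0.05 4.84] twist -0.3 toolz [ 0. -0. -1.]
```

```bash
python3 - <<'E'
from h import *
for c in('top','side'):
    cams.read_camera(c)
    for n in('nut0',): print(c,[(np.round(r['xy']),round(r['confidence'],2),at_z(c,[r['xy']],.05).round(3)[0]) for r in cams.look_for(c,n)[:6]])
    for r in cams.cut_out(c,'tray')[:1]: k=np.argwhere(r['pixels']); print('tray',r['confidence'],k.min(0),k.max(0))
for i in range(4): print(sensors.get_state()['ft_force'].round(2))
E
```

```text
top []
tray 0.49 [194 393] [219 408]
side []
tray 0.6 [131 333] [148 355]
[ 0.2   0.62 -1.26]
[ 0.2   0.62 -1.26]
[ 0.2   0.62 -1.26]
[ 0.2   0.62 -1.26]
```

```bash
python3 -m jog '1.5 0 0 0 0;-1 0 0 0 0;1.5 0 0 0 0;-1 0 0 0 0;0 0 -2 0 0;0 0 -6 0 0;0 0 -10 0 0;0 0 -11 0 0' >/dev/null; python3 -m jog '3 0 0 0 0;8 0 0 0 0;13 0 0 0 0;18 0 0 0 0;21 0 0 0 0;21.5 0 0 0 0' >/dev/null;python3 go.py .447 -.042 .08 99; python3 - <<'E'
from fit import *
for c in('top','side'):
    cams.read_camera(c)
    print(c,[(np.round(r['xy']),round(r['confidence'],2),at_z(c,[r['xy']],.05).round(3)[0]) for r in cams.look_for(c,'nut0')[:6]])
a=cams.read_camera('top');b=cams.read_camera('side')
f=lambda i,u,v:cv2.resize(i[v:v+80,u:u+80],None,fx=5,fy=5,interpolation=cv2.INTER_CUBIC)
cv2.imwrite('pics/p8.png',np.hstack([f(a,380,165),f(b,300,130)]))
for i in range(2): print(sensors.get_state()['ft_force'].round(2))
E
```

```text
t 21.9 tcp [ 0.4431 -0.0142  0.3118] yaw 99.0 F [ 0.7 -1.  -1.6] T [-0.03 -0.04  0.01] w 0.011 ff 58.7 | shift cm [-2.79 -0.03 23.18] twist -0.0 toolz [-0. -0. -1.]
top []
side []
[ 0.    0.38 -1.13]
[ 0.    0.38 -1.13]
```

View pics/p8.png

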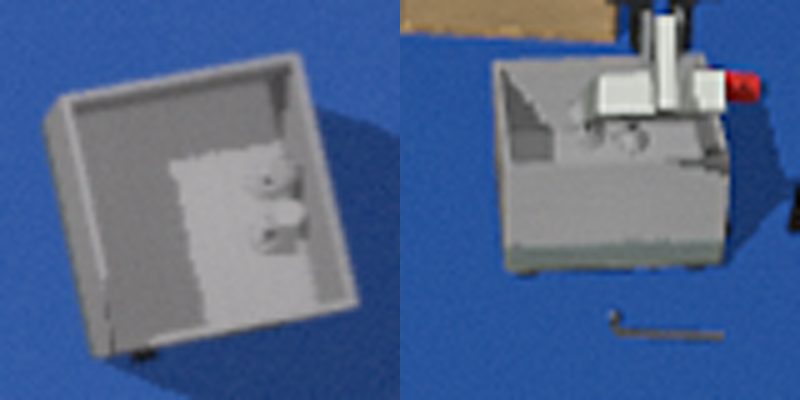

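```bash
python3 - <<'E'
from h import *
a=cv2.cvtColor(cams.read_camera('top'),6); print('cols 424..446')
for v in range(190,222): print(v,*a[v,424:447])
print([ (r['xy'],r['confidence']) for n in('nut1','nut2','nut3') for r in cams.look_for('top',n)])
F=[]
print(sensors.get_state()['ft_force'].round(2))
E
python3 go.py .47 -.03 .2 27.6
```

```text
cols 424..446
190 121 122 120 122 121 118 118 118 120 121 115 100 104 129 130 135 132 145 144 106 69 58 60
191 120 121 122 122 120 119 121 120 118 123 119 105 105 130 134 131 131 139 147 126 74 61 62
192 121 119 119 121 120 122 117 119 119 119 123 117 116 131 133 130 131 138 154 136 86 64 58
193 124 120 122 123 121 123 126 125 126 128 140 150 138 134 129 129 129 136 150 143 97 64 57
194 128 129 127 128 129 140 157 156 156 156 159 157 141 133 133 130 128 134 146 144 104 64 61
195 156 159 158 159 162 162 166 164 164 165 165 161 148 133 131 133 131 132 142 151 126 76 58
196 165 168 167 167 168 167 164 163 165 166 163 157 142 129 127 129 132 133 143 151 132 76 59
197 167 166 166 168 167 167 164 163 162 162 156 156 154 144 138 128 128 132 137 149 142 97 63
198 168 168 167 168 168 167 164 160 165 162 156 154 150 146 137 113 117 129 132 145 143 100 66
199 167 168 167 168 169 166 165 165 167 164 153 153 154 148 138 114 117 128 133 142 144 115 69
200 167 167 168 168 165 156 160 156 150 128 148 152 150 141 128 110 115 130 132 138 149 127 77
201 168 165 167 170 167 162 165 157 142 109 133 152 1
[... 1442 characters left out ...]
162 164 148 133 131 127 129 130
217 167 167 166 166 166 164 167 169 167 166 165 166 166 166 165 165 163 153 138 130 129 132 129
218 166 165 165 167 164 163 165 167 167 165 165 165 166 167 166 163 164 156 137 129 130 128 129
219 165 162 167 167 167 164 166 167 166 166 165 166 166 166 167 163 163 158 140 129 127 129 127
220 166 167 165 166 167 164 164 166 166 166 163 165 164 165 165 164 165 162 148 131 128 129 128
221 164 166 165 164 167 164 166 166 164 165 164 165 166 165 163 164 164 164 150 132 127 129 130
[]
[-0.3   0.27 -1.33]
t 22.4 tcp [ 0.4436 -0.0166  0.3122] yaw 98.7 F [-0.3  0.3 -1.3] T [-0.01  0.03  0.04] w 0.0109 ff 58.7 | shift cm [-1.72  2.41 11.22] twist 71.1 toolz [-0.  0. -1.]
```

```bash
python3 -m jog '0 0 0 8 0;0.6 -0.3 0 18 0;1.4 -0.6 0 28 0;2.2 -1 0 38 0;3 -1.4 0 48 0;3.8 -1.8 0 58 0;4.6 -2.2 0 66 0;4.6 -2.2 0 71 0' >/dev/null;python3 go.py .467 .034 .16 27.6
```

```text
t 23.4 tcp [0.4146 0.0263 0.3124] yaw 27.6 F [-0.5  0.2 -1.8] T [-0.03 -0.04 -0.  ] w 0.0109 ff 58.8 | shift cm [ 5.    1.74 15.24] twist -0.0 toolz [ 0. -0. -1.]
```

```bash
python3 -m jog '2.5 0.9 2 0 0;5 1.7 5 0 0;5 1.7 8 0 0;5 1.7 11 0 0;5 1.7 14 0 0;5 1.7 15.3 0 0;5 1.7 15.3 0 0' >/dev/null;python3 go.py .530 .066 .0287 27.6; python3 -m jog '0 0 1 0 0;0 0 2 0 0;0 0 2.7 0 0;0 0 2.7 0 0' >/dev/null;python3 go.py .530 .066 .0287 27.6;
```

```text
t 24.27 tcp [0.4668 0.0341 0.1591] yaw 27.8 F [ 0.3 -0.3 -0.2] T [-0.03 -0.08  0.  ] w 0.0108 ff 58.6 | shift cm [ 7.09  0.14 13.04] twist 0.2 toolz [-0.001  0.    -1.   ]
t 24.77 tcp [0.4666 0.0342 0.1318] yaw 27.8 F [-0.2 -0.1 -1.1] T [-0.02  0.01 -0.01] w 0.0108 ff 58.7 | shift cm [ 7.1   0.15 10.3 ] twist 0.2 toolz [-0.001  0.    -1.   ]
```

```bash
python3 -m jog '0.6 0 1 0 0;1.8 0 2 0 0;2.9 0 3.1 0 0;3.8 0 4.1 0 0;4.6 0.1 5.1 0 0;5.3 0.1 6.1 0 0' ;python3 go.py .530 .066 .0287 27.6
```

```text
time_s: 25.52
tcp_pos: [0.5175, 0.0597, 0.0725]
orientation: [0.971, 0.24, 0.003, -0.0]
ft_force: [4.9, 4.0, 7.6]
width: 0.0106
finger_force: 58.4
t 25.52 tcp [0.5175 0.0597 0.0725] yaw 27.8 F [4.9 4.  7.6] T [ 0.45 -0.5  -0.04] w 0.0106 ff 58.4 | shift cm [1.37 0.02 4.39] twist 0.2 toolz [ 0.006  0.002 -1.   ]
```

```bash
python3 -m jog '0.4 0 0.8 0 0;0.8 0 1.6 0 0;1 0 2.4 0 0;1.2 0 3.2 0 0;1.3 0 3.8 0 0;1.4 0 4.2 0 0;1.4 0 4.2 0 0' ;python3 go.py .530 .066 .0287 27.6
```

```text
time_s: 26.4
tcp_pos: [0.5272, 0.0649, 0.03]
orientation: [0.971, 0.24, 0.0, 0.0]
ft_force: [-1.4, 0.3, 13.0]
width: 0.011
finger_force: 59.7
t 26.4 tcp [0.5272 0.0649 0.03  ] yaw 27.8 F [-1.4  0.3 13. ] T [-0.04  0.52  0.09] w 0.011 ff 59.7 | shift cm [0.3  0.03 0.13] twist 0.2 toolz [ 0.001 -0.    -1.   ]
```

Seems flat; press 1 mm, release, and retract.

```bash
python3 -m jog '0 0 0.1 0 0;0 0 0.1 0 0;0 0 0 0 100;0 0 0 0 100;0 0 0 0 100;0 0 0 0 100;0 0 0 0 100;0 0 0 0 100' ;python3 -m jog '0 0 -2 0 100;0 0 -6 0 100;0 0 -12 0 100;0 0 -17 0 100;3 -4 -20 0 60;3 -8 -20 0 0;3 -8 -20 0 0;3 -8 -20 0 0'; python3 - <<'E'
from fit import *
ms={}
for c in('side','top'):
    cams.read_camera(c); r=cams.cut_out(c,'tray'); print(c,[(round(q['confidence'],2),q['xy'],q['pixels'].sum()) for q in r])
    if r: ms[c]=r[0]['pixels']
r=fit('tray',[.454,.027,.48],{'side':ms['side']}); print(r.x,r.fun)
for c in('side','top'):
    cams.read_camera(c)
    for n in('switch','lever_pad'):
        for q in cams.cut_out(c,n)[:1]:
            k=np.argwhere(q['pixels']); print(c,n,round(q['confidence'],2),q['xy'],k.min(0),k.max(0),len(k))
E
```

```text
time_s: 27.4
tcp_pos: [0.5267, 0.0645, 0.0293]
orientation: [0.971, 0.24, -0.0, 0.0]
ft_force: [-0.2, 0.2, -0.1]
width: 0.0852
finger_force: 0.0
time_s: 28.4
tcp_pos: [0.516, 0.1488, 0.23]
orientation: [0.971, 0.24, 0.0, 0.0]
ft_force: [0.3, -0.5, -0.2]
width: 0.0123
finger_force: 0.0
side [(0.5, [388.0, 166.6], np.int64(372))]
top [(0.95, [320.5, 216.2], np.int64(573))]
[0.454 0.027 0.48 ] 1.0
side switch 0.86 [322.5, 273.2] [244 290] [290 356] 2131
side lever_pad 0.73 [343.2, 252.9] [244 307] [258 350] 181
top switch 0.85 [247.0, 215.5] [181 231] [238 266] 1074
top lever_pad 0.71 [166.9, 193.3] [185 159] [203 183] 366
```

```bash
python3 - <<'E'
from fit import *
P=at_z('top',[[241.7,238.3],[266.7,233.3],[258.5,180]],.006); print(P.round(3), np.linalg.norm(P[0]-P[1]),np.linalg.norm(P[2]-P[1]))
d=P[2]-P[1]; print('yaw',np.degrees(np.arctan2(d[1],d[0])), np.degrees(np.arctan2(*( (P[0]-P[1])[[1,0]]*[1,1])))-90)
a=at_z('top',[[245.7,224.3]],.118); b=at_z('side',[[345,250]],.118); print('pad',a,b)
im=cams.read_camera('side'); cams.read_camera('top')
r=cams.cut_out('side','tray')+[]; print([(round(q['confidence'],2),q['xy'],q['pixels'].sum()) for q in r])
for q in r:
    x,y=q['xy']
    if 300<x<375 and 205<y<245:
        f=fit('tray',[.45,.025,.48],{'side':q['pixels']}); print('tray',f.x,f.fun)
# dark pad blob in the live side image
g=im.max(2); m=((g<45)).astype(np.uint8); m[:235]=0;m[265:]=0;m[:,:325]=0;m[:,365:]=0
n,l,st,ce=cv2.connectedComponentsWithStats(m); print([(st[i],ce[i].round(1)) for i in range(1,n) if st[i,4]>15])
E
```

```text
[[0.4   0.314 0.006]
 [0.415 0.226 0.006]
 [0.606 0.255 0.006]] 0.08904039821308579 0.192671601350379
yaw 8.534920232915 9.794651020598522
pad [[0.43825878 0.27566412 0.118     ]] [[0.43853777 0.27746668 0.118     ]]
[(0.75, [339.1, 223.0], np.int64(894))]
tray [0.45952949 0.02914746 0.48640137] 0.0873407184478453
[(array([339, 245,  12,  10,  95], dtype=int32), array([344.3, 249.5]))]
```

```bash
python3 go.py .440 .276 .16 27.6; python3 -m jog '0 -3 0 0 0;0 -6 0 0 0;-0.5 -9 0 0 0;-0.8 -12 0 0 0;-0.8 -14.7 0 0 0;-0.8 -14.7 3 0 0;-0.8 -14.7 6 0 0;-0.8 -14.7 7 0 0' >/dev/null; python3 go.py .440 .276 .135 27.6
```

```text
t 29.05 tcp [0.5159 0.1493 0.2293] yaw 27.8 F [ 0.4 -0.1 -0.9] T [-0.02 -0.01 -0.01] w -0.0 ff 0.0 | shift cm [ -0.81 -14.75   6.93] twist 0.2 toolz [-0. -0. -1.]
t 30.05 tcp [0.4397 0.2752 0.1579] yaw 27.8 F [-0.4 -0.3  0.3] T [-0.01 -0.    0.03] w -0.0004 ff 0.0 | shift cm [ 0.07 -0.06  2.29] twist 0.2 toolz [-0.002 -0.001 -1.   ]
```

```bash
for i in 1; do python3 -m jog '0 0 1 0 0;0 0 2 0 0;0 0 2.8 0 0;0 0 3.3 0 0;0 0 3.3 0 0' | tail -6; done; python3 go.py .440 .276 .093 27.6; python3 -m jog '0 0 0.5 0 0;0 0 1 0 0;0 0 1.4 0 0;0 0 1.4 0 0'|tail -6; python3 go.py .440 .276 .093 27.6
```

```text
time_s: 30.68
tcp_pos: [0.4405, 0.2758, 0.1265]
orientation: [0.971, 0.24, 0.0, -0.0]
ft_force: [-1.0, 0.0, 5.3]
width: -0.0003
finger_force: 1.9
t 30.68 tcp [0.4405 0.2758 0.1265] yaw 27.8 F [-1.   0.   5.3] T [-0.1   0.15  0.02] w -0.0003 ff 1.9 | shift cm [-0.04 -0.04  3.35] twist 0.2 toolz [ 0.  0. -1.]
time_s: 31.18
tcp_pos: [0.4402, 0.276, 0.1127]
orientation: [0.971, 0.24, 0.0, -0.0]
ft_force: [-3.4, 0.3, 5.3]
width: -0.0001
finger_force: 2.7
t 31.18 tcp [0.4402 0.276  0.1127] yaw 27.8 F [-3.4  0.3  5.3] T [-0.05  0.63  0.04] w -0.0001 ff 2.7 | shift cm [-0.02 -0.01  1.97] twist 0.2 toolz [ 0.  0. -1.]
```

```bash
python3 -m jog '0 0 0.5 0 0;0 0 1 0 0;0 0 1.5 0 0;0 0 1.9 0 0;0 0 1.9 0 0'|tail -6; python3 go.py .440 .276 .093 27.6; python3 -m jog '0 0 0.05 0 0;0 0 0.05 0 0;0 0 0.05 0 0;0 0 0.05 0 0;0 0 0.05 0 0;0 0 0.05 0 0;0 0 0.05 0 0;0 0 0.05 0 0'|tail -6; python3 - <<'E'
from fit import *
im=cams.read_camera('side'); cams.read_camera('top')
g=im.max(2); m=((g<45)).astype(np.uint8); m[:240]=0;m[275:]=0;m[:,:325]=0;m[:,365:]=0
n,l,st,ce=cv2.connectedComponentsWithStats(m); print([(st[i],ce[i].round(1)) for i in range(1,n) if st[i,4]>15])
print(proj('side',[[.438,.277,.118],[.441,.276,.086]]))
E
```

```text
time_s: 31.8
tcp_pos: [0.4397, 0.276, 0.0936]
orientation: [0.971, 0.24, -0.0, 0.0]
ft_force: [-5.8, -0.9, 7.4]
width: -0.0001
finger_force: 3.9
t 31.8 tcp [0.4397 0.276  0.0936] yaw 27.8 F [-5.8 -0.9  7.4] T [-0.23  1.27  0.05] w -0.0001 ff 3.9 | shift cm [0.03 0.01 0.06] twist 0.2 toolz [-0.001 -0.    -1.   ]
time_s: 32.8
tcp_pos: [0.4397, 0.276, 0.0933]
orientation: [0.971, 0.24, -0.0, 0.0]
ft_force: [-5.8, -1.6, 8.4]
width: 0.0001
finger_force: 4.0
[(array([341, 240,  15,  23, 179], dtype=int32), array([346.6, 250.5]))]
[[345.19375949 249.90248546]
 [343.90101551 257.59771834]]
```

```bash
python3 -m jog '0 0 0 0 0;0 0 0 0 0;0 0 0 0 0;0 0 0 0 0;0 0 0 0 0;0 0 0 0 0;0 0 0 0 0;0 0 0 0 0'|tail -6; python3 -c "
from rig import workorder
print(workorder.close_job())"
```

```text
time_s: 33.9
tcp_pos: [0.4397, 0.276, 0.0933]
orientation: [0.971, 0.24, -0.0, 0.0]
ft_force: [-5.3, -0.8, 6.9]
width: -0.0003
finger_force: 4.0
the job is handed in; nothing more can be done
None
```

I handed the job in at 33.9 s; the hand-in call gave no verdict. By my measurements, the nuts were poured into the basin (all four judged from the lost weight and the picture), the tray was set back flat on the bench and released, and the lever is still held at about half travel with about 7 N. I did not re-check the bystanders.

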